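# Take the tea light out of the cup warmer with tongs

### The arm

A 6-joint arm with a two-finger parallel gripper is mounted at the origin on a cart in front of the work surface, level with it; the furniture and walls round the work are solid. World frame = base frame: x ahead of the robot, y to its left, z up, the work surface at z = 0. Lengths are in m, angles in rad, forces in N, time in s.
With the tool pointing down it reaches from about 0.375 to 0.9 m from the base axis. Payload 3.1 kg.
Tool frame: the origin (TCP) lies at the very end of the fingers, on their centre line; the grasp point (between the pads) lies 19 mm behind it (grip_depth is the distance from the TCP to the grasp point, in m); z points along the fingers, y is the line along which they close (so a half turn about z gives the same grasp; the last joint's range is limited). The gripper opens to 85 mm and grips with 20 to 120 N. Pads are 22 mm wide; open, the fingers measure 114 mm over their backs; the gripper's body (76 mm by 85 mm) begins 54 mm behind the grasp point. The pads swing forward as they close: fully open they stand 13 mm farther back than shut.
Start: joints at [0.978, 0.527, 1.433, -0, 1.181, -0.178], TCP at [0.252, 0.572, 0.231] pointing down, gripper open.
Joint ranges: [-3.08, 3.08], [-0.75, 2.2], [0.22, 2.44], [-1.43, 4.57], [0, 2.65], [-2.85, 2.85]. Speed limits (rad/s): [2.79, 2.79, 3.14, 3.14, 3.14, 3.14].

### API

Orientations are given as a unit quaternion [x, y, z, w].
In Python, from station import * gives the robot as it stands.
- The arm moves only by the tool apply_moves, never from a script. Its argument "plan" is a list of rows, each a list of 7 numbers: the shift along the tool's x, y, z in m, then the turn, a rotation vector about the tool's x, y, z in rad, then the gripper command: -1 is fully open, 1 is shut, values between are in proportion. In form: [[dx, dy, dz, wx, wy, wz, jaw], ...]. A call has 1 to 8 rows; each row shifts and turns the commanded pose from where the row before left it, along the tool's axes as they then stand; what a row does not reach is not made up. A row lasts 1/8 s, in which the tool goes at most 62.5 mm and 10.7 degrees, less where a joint would pass 70% of its speed; a pose out of reach is approached as far as the arm can. A call is refused whole if a number of a shift passes 0.0625 or a number of a turn 0.188, either way. A call with a gripper value outside its range is refused whole. The fingers move at their own pace and stop on an object; "force" is the grip in N (left out, the last holds). Time passes only in rows, so rows that do not move let the fingers close. It gives the time, the measured TCP pose, the force, the opening and the grip force at its end, in the units of the state.
- sense(): the state, without advancing time (a new reading comes with each control period).
- snapshot(name): name is "side" or "top"; returns the picture (420x560x3 uint8, red, green, blue); there is no depth.
- calibration(name): a dict with "camera_matrix" (3x3 intrinsics, pixels), "k1" (the pictures are not rectified: a ray, as slopes to the right and down, at radius r is drawn at 1 + k1 r^2 times it, then the intrinsics apply), "R" (3x3) and "t" (3): a world point X has camera coordinates R X + t. Camera axes: x right, y down, z forward; pixel columns grow to the right and rows downward; lengths in m; the calibration is good to about 2 mm. A picture is of the moment at which its call begins. calibration takes no time and is no camera call.
- sign_off(): hands the job in; it is judged then, once.
The state is a dict: "t": time; "q": joint angles; "qd": joint speeds; "tau": joint torques, N m; "tcp_pos": TCP position; "tool_rot": TCP orientation; "force": force on the tool from outside, world axes, zero at the start; "ft_torque": the same for the moment, N m; "finger_gap": opening from 0.0 (shut) to 1.0 (fully open); "gripper_force": force on a finger pad.
Only numpy, scipy, OpenCV 4.12 (cv2) and the standard library are available. Lean on these libraries where they do the work, as an engineer would, in place of code of your own. Each camera call takes 0.05 s, during which the arm holds its last target. There are 200 camera calls.

### The job

The round coaster on top of the cup warmer has slipped up onto the rim: first push it back into its round recess and press down on it so that it sits level and cannot slide off. Then pick up the small spring tongs, reach in through the warmer's open front, close them on the tea light, lift it out of its shallow cup, draw it out and hold it up for me to light: upright, at least 10 cm above the desk and clear of the warmer. Finish while still holding it in the tongs; do not touch this tea light with the fingers, and leave the coaster level and the mug, the glue stick and the spare tea light where they stand.

Things in the scene. Friction and masses are not known exactly. Their poses are not given: they have to be found in the camera images.
- warmer: Dark steel cup warmer: square slatted stand 116 x 116 mm, 68 mm high, standing fast on rubber feet. Origin: centre of its underside on the desk, z up. Its own -x side is the open front; the other three sides are slatted walls
- warmer_door (a point): Middle of the open front's sill, 58 mm ahead (-x) of the warmer's centre, 4 mm above the desk (the warmer's inner floor). The opening is 100 mm wide between the corner posts (106 mm between the walls behind them) and runs up to the roof's underside, 58 mm above the desk. Axes as the warmer
- warmer_seat (a point): Centre of the floor of the round recess in the roof, 62 mm above the desk. The recess is 94 mm wide and 6 mm deep with a 1 mm bevel; round it the roof is flat, 68 mm above the desk. Axes as the warmer
- warmer_cup (a point): Centre of the warmer's inner floor, 4 mm above the desk, in the middle of the candle cup: a low ring, 44 mm wide inside, 50 mm outside, 2.5 mm high, in which the tea light stands. 58 mm behind the open front
- coaster: Round coaster, 90 mm wide, 10 mm thick, 0.11 kg, loose. Origin: centre of its underside; z along its axis. At the start it is 6 to 9 mm off the recess's centre towards the open front: tilted 6 degrees, far edge on the recess floor, sides on the rim, front edge's underside 4 mm above the rim. Pushed level at this edge towards the recess's centre it drops in; seated, its top is 4 mm above the rim
- tea_light: The tea light standing in the cup inside the warmer: round metal shell 38 mm wide, 15 mm high, about 18 g, loose. Origin: centre of its underside; z up
- tongs: Steel spring tongs, 210 mm long, 0.1 kg, lying on the desk: two flat strips on edge, 18 mm high, 3 mm thick, that open and close level with the desk. Origin: on the hinge at the rear end, on the lower edge; x along the middle of the open tongs to the jaws, z up. The frame is fixed in the left (+y) arm and turns with it as the tongs close
- tongs_grip (a point): Where to squeeze: on the tongs' middle line, 85 mm ahead of the hinge, 9 mm above the lower edge. Here (60 to 110 mm ahead of the hinge) the arms are straight with flat outer faces, 43 mm over the outside when open, 31 mm (and parallel) when closed on the tea light. The spring needs 3.5 N to start closing, 6 N there; squeezed to about 38 mm they can be carried with the jaws still open
- tongs_jaws (a point): Middle point between the open jaws, 188 mm ahead of the hinge (103 mm ahead of tongs_grip), 9 mm above the lower edge. The jaws' rubber pads are 18 mm high shallow Vs that cradle a round thing; they reach 210 mm ahead of the hinge. Open they stand about 59 mm apart inside, 80 mm over the outside; 1 mm of squeeze at tongs_grip closes them by 2.2 mm
- tongs_arm (a joint): Angle of the tongs' hinge in rad: 0 spread open by the spring, about 0.14 when closed on the tea light, 0.24 fully shut (jaws then 19 mm nearer than on the tea light)
- spare_tea_light: A spare tea light of the same kind, 38 mm wide, 15 mm high, on the desk left of and behind the warmer; to be left alone. Origin: centre of its underside
- mug: White mug, 95 mm high, on a square wooden coaster behind and to the right of the warmer; to be left alone. Origin: its underside
- glue_stick: Glue stick, 28 mm wide, 86 mm high, standing on the desk to the right of the warmer; to be left alone. Origin: centre of its underside
There are look-alikes about, which are no part of the job. Leave any green or red look-alike of the coaster alone.

How it is judged:
By the outcome, as a careful person would: the job done as asked, in the order asked, and still so for the second after the job is handed in, while the arm keeps its last pose, push and grip.
It also fails if it takes over 61 s, if anything falls off the work surface, if the arm or the gripper's body presses on something with over 40 N, if the wrist force passes 120 N, or if a joint passes its speed limit or range.

## Working session

There is one attempt and no reset: what is moved stays moved. The work goes in short steps, Python scripts to look and compute and a tool call to move; the robot and the scene stay as the last step left them, time stands still between calls to the robot, and variables do not carry over. Pictures are saved under pics/ and viewed, at most 10 in all, crops included, and the job is handed in when it is done.

Besides the shell and the picture viewer there is one more tool, called as name([rows], argument=value, ...), one row to a line, values as JSON. apply_moves: Moves the arm, as the interface text tells. Its arguments: {"type":"object","properties":{"plan":{"type":"array"},"force":{"type":"number"}},"required":["plan"]}

```bash
ls; mkdir -p pics; python3 - <<'E'
from station import *
import cv2
for n in("side","top"):
    cv2.imwrite(f"pics/{n}0.png",snapshot(n)[:,:,::-1]); print(n,calibration(n))
print(sense())
E
```

```text
pics
side {'camera_matrix': array([[509.85632213,   0.        , 276.17173954],
       [  0.        , 509.85632213, 208.23814045],
       [  0.        ,   0.        ,   1.        ]]), 'k1': 0.021660890436843064, 'R': array([[ 0.99427538, -0.10454587, -0.02205976],
       [-0.07458912, -0.53130888, -0.84388822],
       [ 0.07650448,  0.8407027 , -0.53606533]]), 't': array([-0.64315328,  0.14331344,  0.94643413])}
top {'camera_matrix': array([[456.67615353,   0.        , 286.24686164],
       [  0.        , 456.67615353, 215.69708647],
       [  0.        ,   0.        ,   1.        ]]), 'k1': -0.1521796294269488, 'R': array([[-0.02722218, -0.99962797, -0.00169402],
       [-0.9920443 ,  0.02722395, -0.12291038],
       [ 0.12291077, -0.00166534, -0.99241633]]), 't': array([0.08502975, 0.64736363, 1.06911512])}
{'t': 0.1, 'q': array([ 9.77509515e-01,  5.28372232e-01,  1.43380302e+00,  2.29746272e-05,
        1.18140571e+00, -1.78527345e-01]), 'qd': array([ 5.94066592e-05, -6.77881922e-04, -8.58322368e-04, -4.60670118e-04,
        6.31828430e-05, -4.29244638e-04]), 'tau': array([-5.50888853e-04, -4.43300700e+01, -1.78585911e+01, -2.69622333e-04,
        3.89867680e-03,  2.77020501e-05]), 'tcp_pos': array([0.25146467, 0.57146085, 0.2304229 ]), 'tool_rot': array([ 2.05900661e-01,  9.78572393e-01, -9.17046059e-04, -3.84042341e-04]), 'force': array([-0.1355396 ,  0.18614798, -0.6379086 ]), 'ft_torque': array([ 0.01680566, -0.02935767, -0.0032799 ]), 'gripper_force': 0.0, 'finger_gap': 0.9980720670499252}
```

View pics/side0.png

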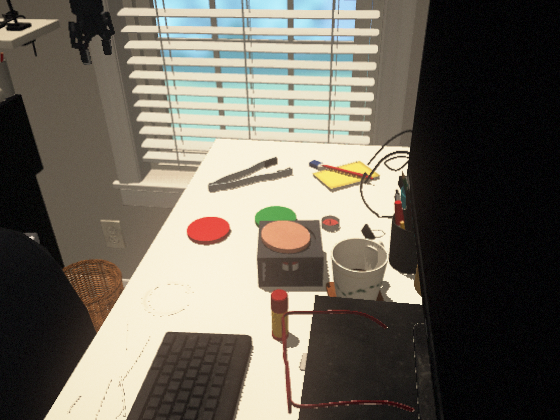

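View pics/top0.png

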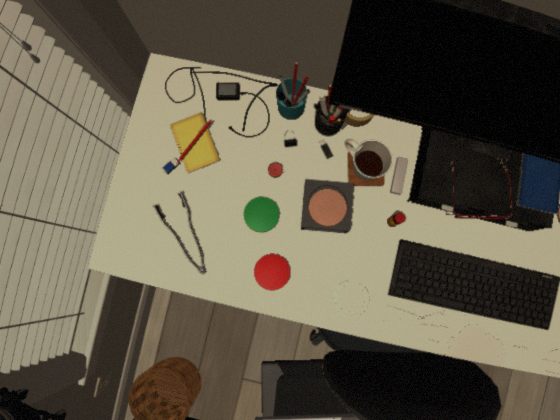

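Top view: orange coaster on the dark warmer at about (328,207); the green (262,214) and red (272,271) discs are look-alikes. The tongs have their hinge at about (203,270) and jaws at about (155,207) and (182,193). The spare tea light is at (275,170), the glue stick at (397,218) and the mug at (370,160). The orange disc is the one on the warmer, so it is the coaster meant; I'll confirm it in a crop.

```bash
cat > h.py <<'E'
from station import *
import numpy as np, cv2
from scipy.spatial.transform import Rotation as Ro
def ray(n,uv):
    c=calibration(n);K=c["camera_matrix"];k=c["k1"]
    d=(np.array(uv,float)-K[:2,2])/K[0,0];s=d.copy()
    for _ in range(20): s=d/(1+k*(s@s))
    R=c["R"];return -R.T@c["t"],R.T@np.array([*s,1])
def onz(n,uv,z):
    o,d=ray(n,uv);return o+d*(z-o[2])/d[2]
def proj(n,X):
    c=calibration(n);p=c["R"]@np.array(X)+c["t"];s=p[:2]/p[2];s=s*(1+c["k1"]*(s@s))
    return s*c["camera_matrix"][0,0]+c["camera_matrix"][:2,2]
def cross(a,b):
    o1,d1=ray("top",a);o2,d2=ray("side",b)
    s=np.linalg.lstsq(np.c_[d1,-d2],o2-o1,rcond=None)[0]
    p,q=o1+s[0]*d1,o2+s[1]*d2;return (p+q)/2,np.linalg.norm(p-q)
def mask(img,lo,hi):return cv2.inRange(cv2.cvtColor(img,cv2.COLOR_RGB2HSV),lo,hi)
def big(m):return max(cv2.findContours(m,0,1)[0],key=cv2.contourArea)
E
python3 - <<'E'
from h import *
t=cv2.imread("pics/top0.png")[:,:,::-1].copy();s=cv2.imread("pics/side0.png")[:,:,::-1].copy()
for n,im,b in(("top",t,(295,170,360,240)),("side",s,(250,210,330,295))):
    m=np.zeros(im.shape[:2],np.uint8);x0,y0,x1,y1=b
    m[y0:y1,x0:x1]=mask(im,(3,70,100),(20,255,255))[y0:y1,x0:x1]
    e=cv2.fitEllipse(big(m));print(n,"coaster",e,onz(n,e[0],.073))
g=cv2.cvtColor(t,cv2.COLOR_RGB2GRAY)
m=np.zeros_like(g);m[170:240,290:362]=(g[170:240,290:362]<130)*255
m=cv2.morphologyEx(m,cv2.MORPH_OPEN,np.ones((5,5)));r=cv2.minAreaRect(big(cv2.morphologyEx(m,cv2.MORPH_CLOSE,np.ones((5,5)))))
print(r)
for p in cv2.boxPoints(r):print(p,onz("top",p,.068))
A=cv2.resize(t[160:240,290:370],None,fx=5,fy=5,interpolation=2)
B=cv2.resize(s[210:290,250:330],None,fx=5,fy=5,interpolation=2)
cv2.imwrite("pics/c1.png",np.hstack([A,B])[:,:,::-1])
A=cv2.resize(t[185:280,145:215],None,fx=6,fy=6,interpolation=2)
B=cv2.resize(s[150:200,200:300],None,fx=3.7,fy=3.7,interpolation=2);B=cv2.copyMakeBorder(B,0,570-len(B),0,0,0)
cv2.imwrite("pics/c2.png",np.hstack([A,B])[:,:,::-1])
E
```

```text
top coaster ((327.2742004394531, 207.0736846923828), (36.35024642944336, 37.45920181274414), 107.98863220214844) [ 0.66323333 -0.0301523   0.073     ]
side coaster ((284.6567077636719, 236.11314392089844), (31.990861892700195, 50.726600646972656), 94.55946350097656) [ 0.66039444 -0.03449239  0.073     ]
((331.10345458984375, 199.7586212158203), (57.13529586791992, 63.94502639770508), 4.763641834259033)
[299.9793  229.24828] [0.61289358 0.03585188 0.068     ]
[305.28967 165.52412] [0.76624221 0.01827332 0.068     ]
[362.2276  170.26897] [ 0.751227   -0.11868316  0.068     ]
[356.91724 233.99312] [ 0.59783298 -0.09844928  0.068     ]
```

View pics/c1.png

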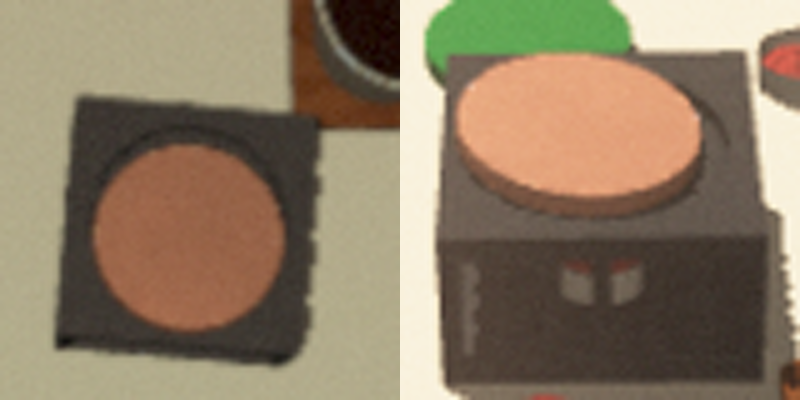

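View pics/c2.png

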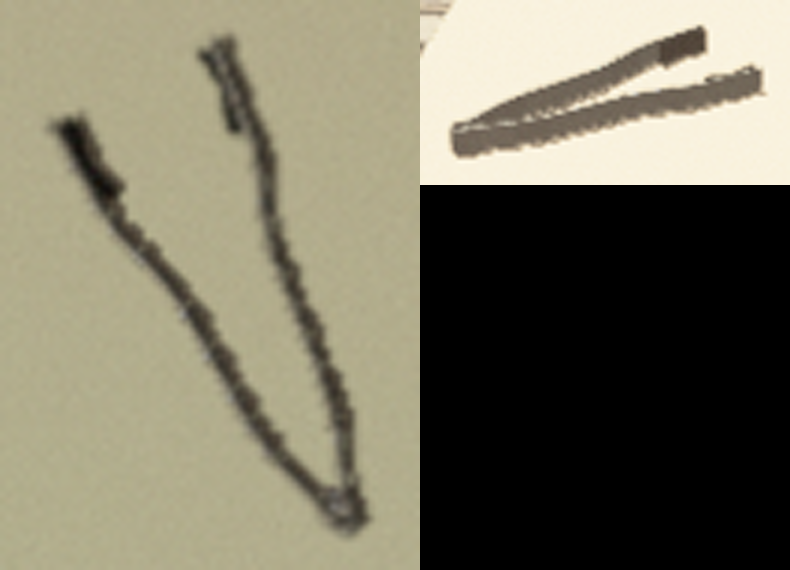

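The crop confirms the orange coaster shifted to the bottom (−x, open front) in the warmer's recess, with the gap crescent at the far side. The tongs are clear: hinge at (203,272), jaw tips at (153,205) and (182,192). Now positions.

```bash
python3 - <<'E'
from h import *
np.set_printoptions(precision=4,suppress=True)
T=lambda a,b:(290+a/5,160+b/5)
S=lambda a,b:(250+(a-400)/5,210+b/5)
prs=[(T(78,97),S(745,52)),(T(322,118),S(768,240)),(T(303,350),S(438,240)),(T(58,340),S(448,57))]
P=[]
for a,b in prs:
    x,e=cross(a,b);z=onz("top",a,.068);w=onz("side",b,.068);print(x,round(e,4),z,w);P.append((z+w)/2)
P=np.array(P);c=P.mean(0);v=P[0]+P[1]-P[2]-P[3];print("centre",c,"yaw",np.degrees(np.arctan2(v[1],v[0])),np.linalg.norm(v)/2)
U=lambda a,b:(145+a/6,185+b/6)
h=onz("top",U(348,522),.018);l=onz("top",U(55,122),.018);r=onz("top",U(215,42),.018)
print("hinge",h,l,r,np.linalg.norm(l-r));m=(l+r)/2-h;print(np.linalg.norm(m),np.degrees(np.arctan2(m[1],m[0])))
V=lambda a,b:(200+(a-420)/3.7,150+b/3.7)
for p in((452,125),(703,28),(762,67)):print(onz("side",V(*p),.018))
print(onz("side",V(460,155),0))
for n,p in(("glue",(397,218)),("spare",(275,170)),("mug",(370,160)),("green",(262,214)),("red",(272,271))):print(n,onz("top",p,.04))
print(Ro.from_quat(sense()["tool_rot"]).as_matrix())
E
```

```text
[0.733  0.0185 0.0655] 0.0006 [0.7322 0.0187 0.068 ] [0.7326 0.015  0.068 ]
[ 0.72   -0.0984  0.0659] 0.0012 [ 0.719  -0.0981  0.068 ] [ 0.7201 -0.101   0.068 ]
[ 0.6074 -0.084   0.0666] 0.0008 [ 0.6077 -0.0838  0.068 ] [ 0.6069 -0.0859  0.068 ]
[0.6177 0.0318 0.0647] 0.0034 [0.6157 0.0319 0.068 ] [0.6192 0.0272 0.068 ]
centre [ 0.6692 -0.0345  0.068 ] yaw -6.883061041838124 0.11438900227230468
hinge [0.5183 0.2757 0.018 ] [0.6876 0.3991 0.018 ] [0.7195 0.3308 0.018 ] 0.07540837150152706
0.2055943305821132 25.730133857611296
[0.5154 0.278  0.018 ]
[0.6892 0.3909 0.018 ]
[0.7223 0.3275 0.018 ]
[0.5189 0.2701 0.    ]
glue [ 0.6363 -0.2036  0.04  ]
spare [0.7636 0.0919 0.04  ]
mug [ 0.7831 -0.1445  0.04  ]
green [0.6552 0.1261 0.04  ]
red [0.5168 0.1051 0.04  ]
[[-0.9152  0.403  -0.0011]
 [ 0.403   0.9152 -0.0016]
 [ 0.0004 -0.002  -1.    ]]
```

apply_moves([
  [0, 0, 0, 0, 0, -0.147, 1],
  [0, 0, 0, 0, 0, -0.147, 1],
  [-0.034, -0.046, 0.008, 0, 0, 0, 1],
  [-0.034, -0.046, 0.008, 0, 0, 0, 1],
  [-0.034, -0.046, 0.008, 0, 0, 0, 1],
  [-0.034, -0.046, 0.008, 0, 0, 0, 1],
  [-0.034, -0.046, 0.008, 0, 0, 0, 1],
  [-0.034, -0.046, 0.008, 0, 0, 0, 1],
], force=20)

```text
t: 1.1
tcp_pos: [0.4217, 0.2718, 0.1829]
tool_rot: [0.06, 0.998, -0.0, -0.0]
force: [1.0, 0.5, -0.2]
finger_gap: 0.005
gripper_force: 0.0
```

apply_moves([
  [-0.034, -0.046, 0.008, 0, 0, 0, 1],
  [-0.034, -0.046, 0.008, 0, 0, 0, 1],
  [-0.034, -0.046, 0.008, 0, 0, 0, 1],
  [-0.034, -0.046, 0.008, 0, 0, 0, 1],
  [-0.034, -0.046, 0.008, 0, 0, 0, 1],
  [-0.034, -0.046, 0.008, 0, 0, 0, 1],
  [0, 0, 0, 0, 0, 0, 1],
])

```text
t: 1.98
tcp_pos: [0.5926, -0.0293, 0.1344]
tool_rot: [0.063, 0.998, -0.0, 0.001]
force: [-0.8, -0.9, -0.6]
finger_gap: -0.003
gripper_force: 0.0
```

```bash
cat >> h.py <<'E'
np.set_printoptions(precision=4,suppress=True)
def go(x,y,z,yaw): # tool x points to yaw+180
    s=sense();R=Ro.from_quat(s["tool_rot"]);a=np.radians(yaw+180)
    G=Ro.from_matrix(np.array([[np.cos(a),np.sin(a),0],[np.sin(a),-np.cos(a),0],[0,0,-1]]))
    print("t",s["t"],"pos",s["tcp_pos"],"F",s["force"],"gap",s["finger_gap"]*85,s["gripper_force"])
    print("turn(tool)",(R.inv()*G).as_rotvec(),"shift(after turn)",G.inv().apply(np.array([x,y,z])-s["tcp_pos"]))
C=np.array([.669,-.0345]);Y=np.radians(-6.9);EX=np.array([np.cos(Y),np.sin(Y)])
E
python3 - <<'E'
from h import *
p=C-.08*EX;go(*p,.071,-6.9)
E
```

```text
t 1.975 pos [ 0.5926 -0.0293  0.1344] F [-0.7792 -0.9043 -0.6262] gap -0.2663522972120579 0.0
turn(tool) [-0.0009  0.0019 -0.0056] shift(after turn) [0.0036 0.0041 0.0634]
```

apply_moves([
  [0.0035, 0.004, 0.031, 0, 0, -0.006, 1],
  [0, 0, 0.032, 0, 0, 0, 1],
  [-0.006, 0, 0, 0, 0, 0, 1],
  [-0.006, 0, 0, 0, 0, 0, 1],
  [-0.002, 0, 0, 0, 0, 0, 1],
  [-0.002, 0, 0, 0, 0, 0, 1],
])

```text
t: 2.72
tcp_pos: [0.6041, -0.0226, 0.0735]
tool_rot: [0.057, 0.998, -0.0, 0.001]
force: [0.2, -0.1, -0.2]
finger_gap: -0.001
gripper_force: 0.0
```

```bash
python3 - <<'E'
from h import *
p=C-.056*EX;go(*p,.071,-6.9)
a=cv2.resize(snapshot("top")[160:240,290:370],None,fx=5,fy=5,interpolation=2);b=cv2.resize(snapshot("side")[210:290,250:330],None,fx=5,fy=5,interpolation=2)
cv2.imwrite("pics/p1.png",np.hstack([a,b])[:,:,::-1])
E
```

```text
t 2.725 pos [ 0.6041 -0.0226  0.0735] F [ 0.1835 -0.12   -0.2167] gap -0.11069627341193593 0.0
turn(tool) [-0.0002  0.002   0.0059] shift(after turn) [-0.0099 -0.004   0.0025]
```

View pics/p1.png

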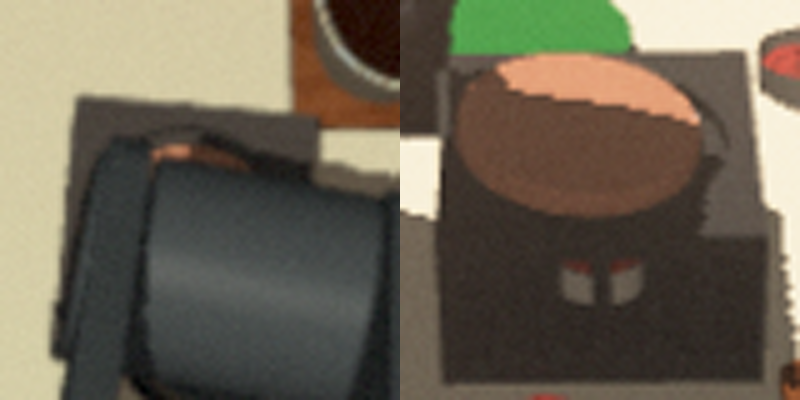

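The coaster hasn't moved yet, and the finger is hidden in this view. I'll correct the 4 mm sideways offset and keep pushing gently.

apply_moves([
  [0, -0.004, 0.002, 0, 0, 0.005, 1],
  [-0.0015, 0, 0, 0, 0, 0, 1],
  [-0.0015, 0, 0, 0, 0, 0, 1],
  [-0.0015, 0, 0, 0, 0, 0, 1],
  [0, 0, 0, 0, 0, 0, 1],
])

```text
t: 3.45
tcp_pos: [0.6074, -0.0271, 0.0702]
tool_rot: [0.06, 0.998, -0.0, -0.0]
force: [0.1, 0.3, 0.8]
finger_gap: -0.001
gripper_force: 0.0
```

```bash
python3 - <<'E'
from h import *
p=C-.056*EX;go(*p,.071,-6.9)
E
```

```text
t 3.45 pos [ 0.6074 -0.0271  0.0702] F [0.0665 0.2882 0.8289] gap -0.11348414480103207 0.03083012066781521
turn(tool) [-0.     -0.      0.0007] shift(after turn) [-0.0061  0.0001 -0.0008]
```

apply_moves([
  [-0.0015, 0, 0, 0, 0, 0, 1],
  [-0.0015, 0, 0, 0, 0, 0, 1],
  [-0.0015, 0, 0, 0, 0, 0, 1],
  [-0.0015, 0, 0, 0, 0, 0, 1],
  [0, 0, 0, 0, 0, 0, 1],
  [0, 0, 0, 0, 0, 0, 1],
])

```text
t: 4.2
tcp_pos: [0.6133, -0.0278, 0.0704]
tool_rot: [0.06, 0.998, -0.0, 0.0]
force: [-0.2, -0.3, 0.0]
finger_gap: -0.0
gripper_force: 0.2
```

```bash
cat >> h.py <<'E'
def coaster(n="side"):
    im=snapshot(n);x0,y0,x1,y1=(295,170,360,240) if n=="top" else (250,205,330,275)
    m=np.zeros(im.shape[:2],np.uint8);m[y0:y1,x0:x1]=mask(im,(3,70,60),(20,255,255))[y0:y1,x0:x1]
    e=cv2.fitEllipse(big(m));print(n,e);return im
E
python3 - <<'E'
from h import *
p=C-.056*EX;go(*p,.071,-6.9);coaster()
E
```

```text
t 4.2 pos [ 0.6133 -0.0278  0.0704] F [-0.1567 -0.2807  0.003 ] gap -0.02289785746027992 0.20283045654650778
turn(tool) [-0.      0.0002  0.0006] shift(after turn) [-0.0001  0.0001 -0.0006]
side ((280.9665222167969, 232.8665313720703), (41.27199172973633, 69.4230728149414), 119.12261199951172)
```

apply_moves([
  [-0.0015, 0, 0, 0, 0, 0, 1],
  [-0.0015, 0, 0, 0, 0, 0, 1],
  [0, 0, 0, 0, 0, 0, 1],
  [0, 0, 0, 0, 0, 0, 1],
])

```text
t: 4.75
tcp_pos: [0.6161, -0.0282, 0.0703]
tool_rot: [0.06, 0.998, 0.0, -0.0]
force: [-1.0, 1.0, 0.1]
finger_gap: 0.002
gripper_force: 0.6
```

```bash
python3 - <<'E'
from h import *
p=C-.056*EX;go(*p,.071,-6.9)
b=cv2.resize(snapshot("side")[200:290,240:340],None,fx=6,fy=6,interpolation=2)
b=cv2.convertScaleAbs(b,alpha=1.8)
cv2.imwrite("pics/p2.png",b[:,:,::-1])
E
```

```text
t 4.75 pos [ 0.6161 -0.0282  0.0703] F [-0.9686  0.9832  0.1314] gap 0.20157519511117167 0.5556718935258687
turn(tool) [ 0.     -0.0002  0.0007] shift(after turn) [ 0.0027  0.0001 -0.0007]
```

View pics/p2.png

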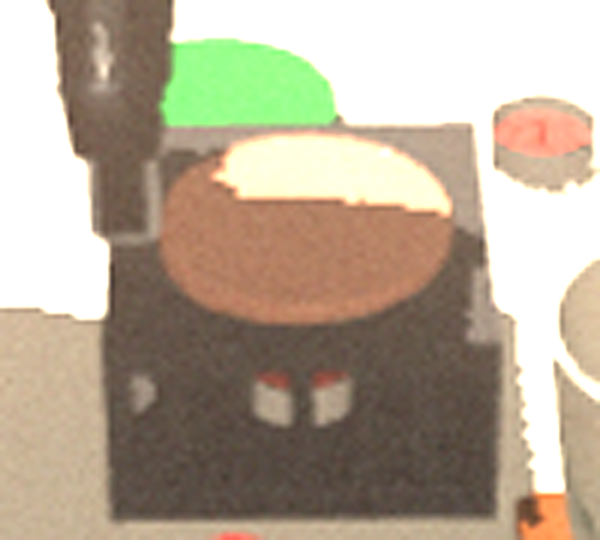

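The coaster has moved about 5 px to the right in the side view. Its visible edge is now thin and even, so it has dropped in. Next I raise the fingers and press down at its centre.

apply_moves([
  [0.004, 0, -0.02, 0, 0, 0, 1],
  [0, 0, -0.02, 0, 0, 0, 1],
  [-0.028, 0, 0, 0, 0, 0, 1],
  [-0.03, 0, 0.01, 0, 0, 0, 1],
  [0, 0, 0.02, 0, 0, 0, 1],
  [0, 0, 0.006, 0, 0, 0, 1],
  [0, 0, 0.001, 0, 0, 0, 1],
  [0, 0, 0, 0, 0, 0, 1],
])

```text
t: 5.8
tcp_pos: [0.6689, -0.0344, 0.0733]
tool_rot: [0.06, 0.998, 0.0, -0.001]
force: [0.3, 0.8, 1.3]
finger_gap: -0.0
gripper_force: 0.0
```

apply_moves([
  [0, 0, 0.0015, 0, 0, 0, 1],
  [0, 0, 0.001, 0, 0, 0, 1],
  [0, 0, 0, 0, 0, 0, 1],
])

```text
t: 6.18
tcp_pos: [0.6695, -0.0345, 0.0726]
tool_rot: [0.06, 0.998, -0.0, -0.0]
force: [-2.4, 0.5, 7.8]
finger_gap: 0.002
gripper_force: 4.0
```

apply_moves([
  [0, 0, 0.001, 0, 0, 0, 1],
  [0, 0, 0.001, 0, 0, 0, 1],
  [0, 0, 0, 0, 0, 0, 1],
  [0, 0, -0.02, 0, 0, 0, 1],
  [0, 0, -0.05, 0, 0, 0, -1],
  [0.01, 0.05, -0.01, 0, 0, -0.13, -1],
  [0.01, 0.05, 0, 0, 0, -0.13, -1],
  [0.01, 0.05, 0, 0, 0, -0.13, -1],
])

```text
t: 7.18
tcp_pos: [0.639, 0.1155, 0.1499]
tool_rot: [-0.136, 0.991, -0.0, 0.001]
force: [-0.3, -0.3, 0.6]
finger_gap: 0.848
gripper_force: 0.0
```

```bash
python3 - <<'E'
from h import *
go(.593,.3105,.08,24.8)
E
```

```text
t 7.175 pos [0.639  0.1155 0.1499] F [-0.3474 -0.3418  0.6189] gap 72.0550590427016 0.0
turn(tool) [-0.0007  0.0026 -0.159 ] shift(after turn) [-0.04    0.1963  0.0699]
```

apply_moves([
  [-0.005, 0.045, 0.01, 0, 0, -0.09, -1],
  [-0.01, 0.045, 0.02, 0, 0, 0, -1],
  [-0.01, 0.045, 0.02, 0, 0, 0, -1],
  [-0.01, 0.045, 0.01, 0, 0, 0, -1],
  [0, 0, 0, 0, 0, 0, -1],
  [0, 0, 0, 0, 0, 0, -1],
])

```text
t: 7.92
tcp_pos: [0.6121, 0.2957, 0.0893]
tool_rot: [-0.179, 0.984, -0.0, 0.0]
force: [-0.1, -0.1, 0.1]
finger_gap: 1.001
gripper_force: 0.0
```

```bash
python3 - <<'E'
from h import *
go(.593,.3105,.08,24.8)
im=coaster("top");coaster()
a=cv2.resize(im[175:240,290:360],None,fx=5,fy=5,interpolation=2)
s=snapshot("side");b=cv2.resize(s[205:270,250:330],None,fx=5,fy=5,interpolation=2)
c=cv2.resize(s[140:205,195:310],None,fx=5,fy=5,interpolation=2);d=cv2.resize(im[180:285,140:220],None,fx=5,fy=5,interpolation=2)
o=np.zeros((600,800,3),np.uint8);o[:325,:350]=a;o[:325,350:750]=b;cv2.imwrite("pics/q1.png",np.hstack([a,b])[:,:,::-1])
c=cv2.copyMakeBorder(c[:,:400*2],0,525-325,0,0,0);cv2.imwrite("pics/q2.png",np.vstack([np.hstack([cv2.resize(d,(400,525)),c[:, :400]]) ])[:,:,::-1])
E
```

```text
t 7.925 pos [0.6121 0.2957 0.0893] F [-0.0986 -0.0671  0.0818] gap 85.1250858042685 0.0
turn(tool) [-0.0006  0.0007 -0.072 ] shift(after turn) [0.0111 0.0215 0.0093]
top ((327.2083435058594, 203.50901794433594), (38.93521499633789, 39.21626281738281), 116.09526824951172)
side ((290.04180908203125, 237.6029815673828), (31.851688385009766, 50.743587493896484), 88.28575897216797)
```

View pics/q1.png

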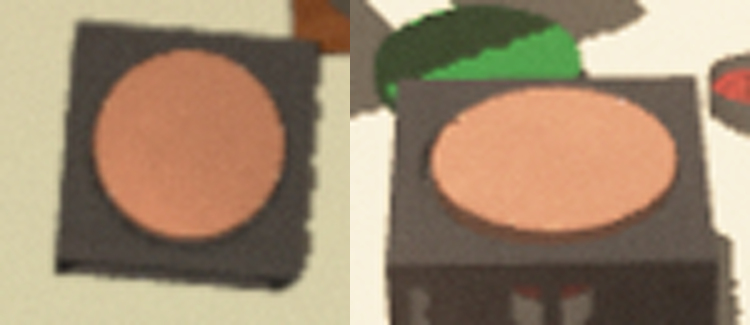

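The coaster is seated level and centred, with top-view centre (327,203.5) and side-view centre (290,237.6). Now the tongs.

apply_moves([
  [0.011, 0.0215, 0.009, 0, 0, -0.072, -1],
  [0, 0, 0, 0, 0, 0, -1],
  [0, 0, 0, 0, 0, 0, -1],
])

```text
t: 8.45
tcp_pos: [0.595, 0.3112, 0.0804]
tool_rot: [-0.214, 0.977, -0.0, 0.001]
force: [0.6, -0.2, 0.3]
finger_gap: 1.0
gripper_force: 0.0
```

```bash
python3 - <<'E'
from h import *
go(.593,.3105,.03,24.8)
print(onz("top",(327.2,203.5),.072),onz("side",(290.04,237.6),.072))
t=snapshot("top");s=snapshot("side")
c=cv2.resize(s[135:200,200:300],None,fx=4,fy=4,interpolation=2);d=cv2.resize(t[180:285,135:230],None,fx=4,fy=4,interpolation=2)
c=cv2.copyMakeBorder(c,0,len(d)-len(c),0,0,0);cv2.imwrite("pics/q3.png",np.hstack([d,c])[:,:,::-1])
E
```

```text
t 8.45 pos [0.595  0.3112 0.0804] F [ 0.599  -0.2119  0.3066] gap 85.025172607345 0.0
turn(tool) [-0.0006  0.0013 -0.0025] shift(after turn) [0.0021 0.0002 0.0504]
[ 0.6719 -0.0304  0.072 ] [ 0.6697 -0.039   0.072 ]
```

View pics/q3.png

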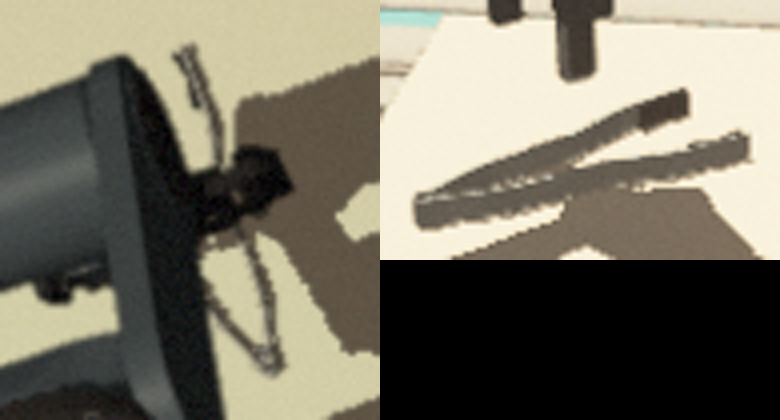

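apply_moves([
  [0.002, 0, 0.03, 0, 0, 0, -1],
  [0, 0, 0.03, 0, 0, 0, -1],
  [0, 0, 0.018, 0, 0, 0, -1],
  [0, 0, 0, 0, 0, 0, -0.2],
  [0, 0, 0, 0, 0, 0, 0.0],
  [0, 0, 0, 0, 0, 0, 0.05],
  [0, 0, 0, 0, 0, 0, 0.05],
], force=20)

```text
t: 9.43
tcp_pos: [0.5933, 0.3119, 0.0035]
tool_rot: [-0.214, 0.977, 0.0, 0.002]
force: [-0.2, 1.3, 4.2]
finger_gap: 0.475
gripper_force: 4.4
```

apply_moves([
  [0, 0, 0, 0, 0, 0, 0.08],
  [0, 0, 0, 0, 0, 0, 0.1],
  [0, 0, 0, 0, 0, 0, 0.1],
])

```text
t: 9.8
tcp_pos: [0.5935, 0.3119, 0.0037]
tool_rot: [-0.215, 0.977, 0.0, 0.002]
force: [-0.1, 0.7, 6.4]
finger_gap: 0.454
gripper_force: 6.3
```

```bash
python3 - <<'E'
from h import *
go(.593,.3105,.002,24.8)
E
```

```text
t 9.8 pos [0.5935 0.3119 0.0037] F [-0.1165  0.6571  6.4339] gap 38.59343687807032 6.327702010748908
turn(tool) [-0.0003  0.0038 -0.0004] shift(after turn) [ 0.001  -0.0011  0.0017]
```

apply_moves([
  [0, 0, -0.01, 0, 0, 0, 0.11],
  [0, 0, -0.02, 0, 0, 0, 0.11],
  [0, 0, -0.03, 0, 0, 0.08, 0.11],
  [0, 0, -0.03, 0, 0, 0.12, 0.11],
  [0, 0, -0.01, 0, 0, 0.12, 0.11],
  [0, 0, 0, 0, 0, 0.12, 0.11],
  [0, 0, 0, 0, 0, 0.113, 0.11],
  [0, 0, 0, 0, 0, 0, 0.11],
])

```text
t: 10.8
tcp_pos: [0.5921, 0.3112, 0.1029]
tool_rot: [0.06, 0.998, 0.0, 0.0]
force: [0.5, 0.6, -0.6]
finger_gap: 0.449
gripper_force: 4.0
```

```bash
python3 - <<'E'
from h import *
p=C+[.0018,-.0002]-.203*EX;go(*p,.06,-6.9)
E
```

```text
t 10.8 pos [0.5921 0.3112 0.1029] F [ 0.5276  0.5948 -0.6369] gap 38.13672531038471 4.023421857564244
turn(tool) [0.0002 0.0007 0.0009] shift(after turn) [ 0.0833 -0.3339  0.0429]
```

apply_moves([
  [0.005, -0.02, 0, 0, 0, 0, 0.11],
  [0.01, -0.04, 0, 0, 0, 0, 0.11],
  [0.013, -0.054, 0, 0, 0, 0, 0.11],
  [0.013, -0.054, 0, 0, 0, 0, 0.11],
  [0.013, -0.054, 0.01, 0, 0, 0, 0.11],
  [0.013, -0.054, 0.013, 0, 0, 0, 0.11],
  [0.011, -0.04, 0.01, 0, 0, 0, 0.11],
  [0.005, -0.018, 0.01, 0, 0, 0, 0.11],
])

```text
t: 11.8
tcp_pos: [0.4689, -0.0124, 0.0591]
tool_rot: [0.061, 0.998, -0.0, 0.0]
force: [0.1, 0.7, -1.8]
finger_gap: 0.451
gripper_force: 4.0
```

apply_moves([
  [0, 0, 0, 0, 0, 0, 0.11],
  [0, 0, 0, 0, 0, 0, 0.11],
  [0, 0, 0, 0, 0, 0, 0.11],
])

```text
t: 12.18
tcp_pos: [0.4702, -0.0096, 0.0593]
tool_rot: [0.059, 0.998, -0.0, 0.001]
force: [-0.1, 0.7, -1.7]
finger_gap: 0.45
gripper_force: 4.0
```

```bash
python3 - <<'E'
from h import *
p=C+[.0018,-.0002]-.203*EX;go(*p,.012,-6.9)
t=snapshot("top");s=snapshot("side");cv2.imwrite("pics/rt.png",t[:,:,::-1]);cv2.imwrite("pics/rs.png",s[:,:,::-1])
c=cv2.resize(s[190:310,190:340],None,fx=3,fy=3,interpolation=2);d=cv2.resize(t[170:300,290:390],None,fx=3.5,fy=3.5,interpolation=2)
c=cv2.copyMakeBorder(c,0,len(d)-len(c),0,0,0);o=np.hstack([d,c]);print(d.shape,o.shape);cv2.imwrite("pics/r1.png",o[:,:,::-1])
E
```

```text
t 12.175 pos [ 0.4702 -0.0096  0.0593] F [-0.0646  0.7154 -1.6855] gap 38.22445841679178 4.024024069367442
turn(tool) [-0.0001  0.0015  0.0016] shift(after turn) [ 0.0009 -0.0009  0.0473]
(455, 350, 3) (455, 800, 3)
```

View pics/r1.png

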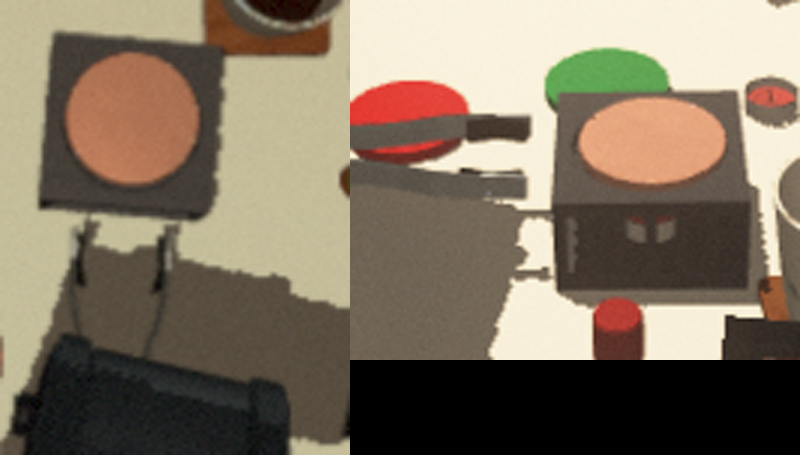

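```bash
python3 - <<'E'
from h import *
for n,a,b,c in(("top",(314.3,233.4),(340.9,234.9),(327.2,203.5)),("side",(250,228.5),(249,247.5),(290.04,237.6))):
    A,B,c=onz(n,a,.0736),onz(n,b,.0736),onz(n,c,.072);d=(c-(A+B)/2)[:2];EY=np.array([-EX[1],EX[0]])
    w=A-B;print(n,A,B,c,"gap",np.linalg.norm(w),"jaw axis yaw",np.degrees(np.arctan2(-w[0],w[1])),"fwd",d@EX,"left",d@EY)
for a,b in(((314.3,233.4),(250,228.5)),((340.9,234.9),(249,247.5))):print(cross(a,b))
print(cross((327.2,203.5),(290.04,237.6)), cross((314.3,233.4),(250,235.7)))
E
```

```text
top [0.6017 0.0027 0.0736] [ 0.5964 -0.0597  0.0736] [ 0.6719 -0.0304  0.072 ] gap 0.06262675757901191 jaw axis yaw -4.863945112463297 fwd 0.0726179592907695 left 0.00682807399793652
side [ 0.5992 -0.0024  0.0736] [ 0.5938 -0.0611  0.0736] [ 0.6697 -0.039   0.072 ] gap 0.058948835379567355 jaw axis yaw -5.232629988859267 fwd 0.07356576120457829 left 0.0015629620580156346
(array([0.6006, 0.0025, 0.0704]), np.float64(0.0026488076418428597))
(array([ 0.5951, -0.0598,  0.0728]), np.float64(0.002616308745095123))
(array([ 0.6717, -0.0309,  0.0663]), np.float64(0.0020895256704398352)) (array([0.6008, 0.0015, 0.0547]), np.float64(0.0047949641452472375))
```

```bash
python3 - <<'E'
from h import *
g=cv2.cvtColor(cv2.imread("pics/rt.png"),6).astype(int)
for r in range(231,256,2):print(r,g[r,306:350])
E
```

```text
231 [185 183 183 179 176 173 170 167 151 125 164 168 168 168 156 137 134 129
 109 113 112  97  87  85  87  88  83  76  75  72  69  65  58  59  62  62
  61  54  34  32  38  49  88 143]
233 [184 187 188 188 188 189 183 165 108  94 117 120 146 185 188 185 187 184
 184 185 187 187 185 189 185 186 183 179 176 175 169 165 161 157 139 132
 163 154 134 137 150 171 180 187]
235 [188 186 189 180 156 133 142 152  86  78  82 118 170 186 187 187 188 186
 188 188 187 189 187 184 189 188 186 187 188 185 158  94  85  88  89 136
 182 189 184 189 186 189 187 187]
237 [188 186 187 177 148 115  64  51  57  75  89 134 182 186 189 188 188 186
 188 185 188 188 188 184 188 186 185 188 168 121 100  75  89 105 130 174
 188 188 188 189 190 188 187 188]
239 [187 190 188 176 160 146  93  36  56  81 125 178 181 183 184 187 187 187
 187 188 187 185 185 182 179 182 182 177 146  55  37  70  97 102 136 183
 186 188 187 187 188 186 185 188]
241 [189 189 187 178 161 145  76  50  73  78  80  83  83  87  97 116 120 142
 177 181 180 161 112  87  83  85  81  82  71  39  35  84 107  88 133 180
 188 188 187 186 187 186 190 1
[... 591 characters left out ...]
0  55  75  80  78  78  81  78  79  79  82
  77  77  79  77  79  81  80  77  78  76  53  24  35  55  71  73  77  76
  81  82  77  80  77  78  79  80]
251 [169 122  82  74  59  59  49  38  54  78  82  78  80  79  79  79  78  83
  79  78  79  78  81  82  79  81  77  59  23  12  37  59  70  78  80  77
  76  80  81  80  79  78  79  78]
253 [167 114  84  69  56  68  75  75  80  80  79  80  79  78  77  81  79  78
  77  78  81  79  80  80  77  78  68  51  44  53  55  66  76  78  77  77
  81  79  80  77  81  77  78  79]
255 [157  92  83  71  66  63  71  77  80  80  79  81  77  80  78  78  81  82
  80  79  80  79  79  80  80  81  81  80  75  66  56  67  76  79  78  80
  80  77  78  80  79  79  82  78]
```

```bash
python3 - <<'E'
from h import *
EY=np.array([-EX[1],EX[0]])
c=onz("top",(327.2,203.5),.072)
for p in((325.6,239),(326.2,236),(327.2,233)):
    a=onz("top",p,.0736);d=(c-a)[:2];print(a,d@EX,d@EY)
# warmer yaw from top edge of roof (far edge) and left edge
g=cv2.cvtColor(cv2.imread("pics/rt.png"),6)
m=(g[172:233,296:362]<100).astype(np.uint8)
L=[];F=[]
for r in range(185,222,2):
    L.append(onz("top",(296+np.argmax(g[r,296:320]<110),r),.068))
for u in range(310,346,2):
    F.append(onz("top",(u,172+np.argmax(g[172:200,u]<110)),.068))
for q in(L,F):
    q=np.array(q);l=cv2.fitLine(q[:,:2].astype(np.float32),cv2.DIST_HUBER,0,.01,.01).ravel();print(l,np.degrees(np.arctan2(l[1],l[0])))
E
```

```text
[ 0.5878 -0.0233  0.0736] 0.08440612368031652 0.003068855280643112
[ 0.5948 -0.025   0.0736] 0.0772527822856988 0.003882384754902944
[ 0.6018 -0.0276  0.0736] 0.07000273407094937 0.005635265990388485
[ 0.9943 -0.1063  0.6667  0.0275] -6.100411
[ 0.1065  0.9943  0.7268 -0.0296] 83.8869
```

apply_moves([
  [0, 0.001, 0.015, 0, 0, -0.014, 0.11],
  [0, 0, 0.02, 0, 0, 0, 0.11],
  [0, 0, 0.011, 0, 0, 0, 0.11],
  [-0.01, 0, 0, 0, 0, 0, 0.11],
  [-0.015, 0, 0, 0, 0, 0, 0.11],
  [-0.01, 0, 0, 0, 0, 0, 0.11],
  [0, 0, 0, 0, 0, 0, 0.11],
  [0, 0, 0, 0, 0, 0, 0.11],
])

```text
t: 13.28
tcp_pos: [0.503, -0.0125, 0.0128]
tool_rot: [0.053, 0.999, 0.0, -0.001]
force: [-4.2, 2.0, -0.8]
finger_gap: 0.446
gripper_force: 3.2
```

```bash
python3 - <<'E'
from h import *
p=np.array([.6719,-.0304])-.109*np.array([.9943,-.1063]);go(*p,.0135,-6.1)
EX=np.array([.9943,-.1063]);EY=np.array([.1063,.9943])
t=snapshot("top");g=cv2.cvtColor(t,7).astype(int);cv2.imwrite("pics/st.png",t[:,:,::-1])
for r in(236,238,240,242,244):print(r,g[r,306:350])
c=onz("top",(327.2,203.5),.072)
for p in((326,238),(325,238),(325,242)):
    a=onz("top",p,.0278);d=(c-a)[:2];print(p,a,d@EX,d@EY)
E
```

```text
t 13.275 pos [ 0.503  -0.0125  0.0128] F [-4.2478  1.9585 -0.7915] gap 37.89471025784069 3.198115713894367
turn(tool) [ 0.0005 -0.0029  0.    ] shift(after turn) [-0.0608  0.0002 -0.0007]
236 [124  89  84  79  59  55  39  55  81  85  84  84  83  80  85  84  87  83
  87  85  85  83  83  84  84  83  66  28  27  55  74  84  85  81  83  83
  85  83  83  82  89  88  83  86]
238 [100  84  88  79  65  62  53  81  87  84  85  83  83  83  86  84  88  85
  83  84  87  85  88  82  82  81  69  28  27  50  71  82  86  90  86  85
  86  85  83  84  83  86  88  87]
240 [98 82 86 78 57 47 33 64 85 82 84 85 85 85 85 83 85 85 85 87 85 85 86 87
 86 85 71 34 37 58 73 82 85 86 84 84 86 84 83 81 84 83 84 85]
242 [86 85 84 75 59 55 26 51 86 86 85 80 85 87 83 83 85 84 86 81 81 86 84 84
 84 80 57 26 42 63 79 82 84 80 87 82 84 86 85 84 88 85 84 86]
244 [89 85 82 75 54 40 16 41 71 85 87 84 87 84 85 84 84 84 86 85 81 83 85 82
 84 70 36 32 52 70 75 82 85 86 85 84 82 85 82 86 85 85 84 91]
(326, 238) [ 0.5934 -0.0283  0.0278] 0.07831135568065253 0.006304131098518046
(325, 238) [ 0.5935 -0.0259  0.0278] 0.07850187335143109 0.0038623577842796164
(325, 242) [ 0.5837 -0.0255  0.0278] 0.08826805272050765 0.004549240089681258
```

apply_moves([
  [0, 0, 0, 0, 0, 0, 0.11],
  [0.003, 0, 0, 0, 0, 0, 0.11],
  [0, 0, 0, 0, 0, 0, 0.11],
  [0, 0, 0, 0, 0, 0, 0.11],
])

```text
t: 13.82
tcp_pos: [0.5026, -0.0132, 0.0131]
tool_rot: [0.053, 0.999, -0.0, 0.001]
force: [-1.0, 0.2, -0.6]
finger_gap: 0.444
gripper_force: 3.5
```

apply_moves([
  [0.006, 0, 0, 0, 0, 0, 0.11],
  [0, 0, 0, 0, 0, 0, 0.11],
  [0, 0, 0, 0, 0, 0, 0.11],
  [0, 0, 0, 0, 0, 0, 0.11],
])

```text
t: 14.32
tcp_pos: [0.4958, -0.0122, 0.0129]
tool_rot: [0.053, 0.999, -0.0, 0.0]
force: [0.5, -0.1, -1.6]
finger_gap: 0.447
gripper_force: 3.5
```

```bash
python3 - <<'E'
from h import *
t=snapshot("top");s=snapshot("side")
c=cv2.resize(s[215:290,200:330],None,fx=3.4,fy=3.4,interpolation=2);d=cv2.resize(t[170:270,295:370],None,fx=4.6,fy=4.6,interpolation=2)
c=cv2.resize(s[210:290,225:335],None,fx=4.1,fy=4.1,interpolation=2)
c=cv2.copyMakeBorder(c,0,len(d)-len(c),0,0,0);o=cv2.convertScaleAbs(np.hstack([d,c]),alpha=2.2);print(d.shape,o.shape);cv2.imwrite("pics/s1.png",o[:,:,::-1])
for z in(.008,.012,.018):print(onz("side",(291,266.6),z))
E
```

```text
(460, 345, 3) (460, 796, 3)
[ 0.6705 -0.0432  0.008 ]
[ 0.6699 -0.0481  0.012 ]
[ 0.6689 -0.0555  0.018 ]
```

View pics/s1.png

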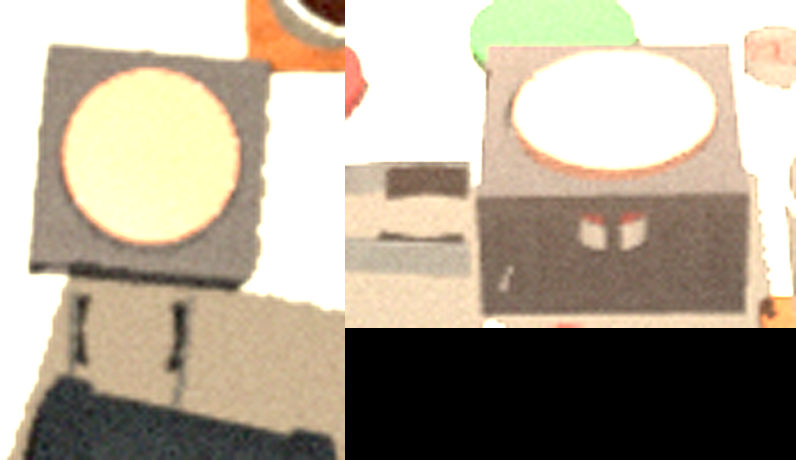

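Both jaws are still just outside the front: tips at about (312.8,234.6) and (334.6,235.6) in the top view, and at column 255.5 in the side view. I'll compute where they are.

```bash
python3 - <<'E'
from h import *
EX=np.array([.9943,-.1063]);EY=np.array([.1063,.9943]);c=np.array([.6719,-.0304])
f=lambda X:((X[:2]-c)@EX,(X[:2]-c)@EY)
T=lambda a,b:(295+a/4.6,170+b/4.6);S=lambda a,b:(225+(a-345)/4.1,210+b/4.1)
for p in((82,297),(182,302),(80,365),(178,368),(75,380),(178,400)):print(p,onz("top",T(*p),.027),f(onz("top",T(*p),.027)))
for p in((469,164),(469,238)):print("side",f(onz("side",S(*p),.027)))
for p,q in(((82,297),(469,164)),((182,302),(469,238))):
    x=cross(T(*p),S(*q));print(x,f(x[0]))
s=sense();print(s["tcp_pos"],f(s["tcp_pos"]))
E
```

```text
(82, 297) [0.6028 0.0035 0.027 ] (np.float64(-0.07233899337983188), np.float64(0.026408338396909068))
(182, 302) [ 0.5986 -0.0496  0.027 ] (np.float64(-0.07084286342238995), np.float64(-0.026924341796182003))
(80, 365) [0.5667 0.0058 0.027 ] (np.float64(-0.10848346532861346), np.float64(0.02482379858450698))
(178, 368) [ 0.5636 -0.0462  0.027 ] (np.float64(-0.10604700114621496), np.float64(-0.027194580870064666))
(75, 380) [0.5588 0.0087 0.027 ] (np.float64(-0.11661472079776268), np.float64(0.026881924619641104))
(178, 400) [ 0.5466 -0.0455  0.027 ] (np.float64(-0.1229622745334846), np.float64(-0.028365792462951574))
side (np.float64(-0.06739696480762462), np.float64(0.01526942269723141))
side (np.float64(-0.06541928962386634), np.float64(-0.03888764053872253))
(array([0.6052, 0.0031, 0.0184]), np.float64(0.003454304437369793)) (np.float64(-0.06988147210210756), np.float64(0.026195530490899406))
(array([ 0.6012, -0.0506,  0.0175]), np.float64(0.003791258559444968)) (np.float64(-0.06812483016496815), np.float64(-0.027618336064105114))
[ 0.4956 -0.0122  0.0128] (np.float64(-0.17721157286630834), np.float64(-0.0006159370984367066))
```

apply_moves([
  [0, 0, 0.006, 0, 0, 0, 0.11],
  [0, 0, 0.004, 0, 0, 0, 0.11],
  [0, 0, 0, 0, 0, 0, 0],
  [0, 0, 0, 0, 0, 0, -0.2],
  [0.0035, 0, 0.001, 0, 0, 0, -0.2],
  [0.0035, 0, 0, 0, 0, 0, -0.2],
  [0, 0, 0, 0, 0, 0, -0.2],
])

```text
t: 15.3
tcp_pos: [0.4878, -0.0112, 0.0018]
tool_rot: [0.053, 0.999, 0.0, -0.0]
force: [0.6, 0.3, 0.6]
finger_gap: 0.598
gripper_force: 0.0
```

apply_moves([
  [0, 0, 0, 0, 0, 0, -0.05],
  [0, 0, 0, 0, 0, 0, 0.0],
  [0, 0, 0, 0, 0, 0, 0.06],
  [0, 0, 0, 0, 0, 0, 0.12],
  [0, 0, 0, 0, 0, 0, 0.13],
  [0, 0, 0, 0, 0, 0, 0.13],
])

```text
t: 16.05
tcp_pos: [0.4889, -0.0114, 0.0026]
tool_rot: [0.053, 0.999, -0.0, 0.001]
force: [-1.5, 0.7, 6.9]
finger_gap: 0.437
gripper_force: 6.9
```

```bash
cat >> h.py <<'E'
EX=np.array([.9943,-.1063]);EY=np.array([.1063,.9943]);c0=np.array([.6719,-.0304])
f=lambda X:np.array([(X[:2]-c0)@EX,(X[:2]-c0)@EY])
E
python3 - <<'E'
from h import *
s=sense();print(s["tcp_pos"],f(s["tcp_pos"]),s["finger_gap"]*85,s["gripper_force"],s["force"],s["t"])
t=snapshot("top");g=cv2.cvtColor(t,7).astype(int)
for r in range(230,260,2):print(r,g[r,304:346])
E
```

```text
[ 0.4889 -0.0114  0.0026] [-0.184  -0.0005] 37.1778572896502 6.8643806129693985 [-1.522   0.7096  6.9413] 16.05
230 [177 177 177 176 148  79  59  66  58  56  47  42  43  43  43  39  32  33
  35  31  32  29  29  33  26  33  28  24  25  25  26  31  22  34  43  46
  44  40  44  47  49  53]
232 [199 200 197 175 102  83  77  77  83  85  83  86  84  87  80  85  84  81
  82  80  78  78  78  77  78  77  76  77  67  63  62  58  48  48  44  43
  48  39  40  40  27  29]
234 [199 198 192 169  97  77  63  63  42  46  63  83  85  86  81  84  84  87
  87  82  83  83  85  85  81  83  86  83  84  82  74  70  74  83  84  85
  84  84  84  82  80  79]
236 [198 196 168 101  83  77  61  56  25  42  68  84  88  83  86  82  84  86
  84  84  84  85  84  86  83  80  80  73  47  27  35  52  73  84  82  83
  84  85  87  84  84  87]
238 [198 171 100  87  85  77  64  61  42  53  82  86  84  83  83  83  83  81
  88  86  84  88  86  83  82  80  85  70  43  15  28  50  71  83  82  81
  83  88  84  82  83  84]
240 [198 177  99  85  84  76  56  48  40  68  82  83  84  83  86  85  86  84
  83  82  82  87  86  85  85  8
[... 693 characters left out ...]
7 74 84 85 83 83 84 85 84 84 86 85]
250 [84 82 86 85 83 76 67 71 80 83 86 85 86 87 87 84 83 84 83 88 86 84 88 83
 85 84 73 44 55 63 66 78 84 83 83 82 85 83 89 85 85 84]
252 [84 85 85 84 82 76 65 78 83 82 85 86 86 86 85 83 84 82 85 83 85 80 82 83
 85 85 87 86 74 70 71 81 83 80 84 85 84 83 84 85 83 84]
254 [84 84 84 83 83 74 61 73 85 87 85 83 87 84 84 84 85 85 85 83 86 82 85 83
 83 86 83 85 72 62 75 85 82 85 83 83 83 85 86 85 83 84]
256 [82 83 63 37 34 38 33 44 60 72 79 86 86 85 83 84 83 84 84 85 83 81 84 83
 86 83 83 81 70 61 76 85 87 79 84 86 85 83 84 83 82 84]
258 [64 45 33 26 25 28 21 27 25 32 51 80 81 82 82 85 85 85 82 83 85 84 84 84
 86 84 85 69 63 73 81 86 84 83 81 86 85 83 86 84 85 85]
```

```bash
python3 - <<'E'
from h import *
for p in((322.7,242.1),(323,234.3),(323,235.5)):print(f(onz("top",p,.018)))
a,b=[onz("top",p,.018) for p in((313,241.3),(332.5,243))];print(np.linalg.norm(a-b))
E
```

```text
[-0.0882  0.0003]
[-0.0689  0.001 ]
[-0.0719  0.0007]
0.04827064940180025
```

apply_moves([
  [0, 0, -0.008, 0, 0, 0, 0.13],
  [0, 0, -0.016, 0, 0, 0, 0.13],
  [0, 0, 0, 0, 0, 0, 0.13],
  [-0.008, 0, 0, 0, 0, 0, 0.13],
  [-0.012, 0, 0, 0, 0, 0, 0.13],
  [-0.01, 0, 0, 0, 0, 0, 0.13],
  [0, 0, 0, 0, 0, 0, 0.13],
  [0, 0, 0, 0, 0, 0, 0.13],
])

```text
t: 17.1
tcp_pos: [0.5177, -0.0144, 0.0255]
tool_rot: [0.053, 0.999, 0.0, -0.001]
force: [-0.5, -0.6, -1.1]
finger_gap: 0.435
gripper_force: 3.8
```

```bash
python3 - <<'E'
from h import *
s=sense();print(s["tcp_pos"],f(s["tcp_pos"]),s["finger_gap"]*85,s["gripper_force"],s["force"],s["t"])
g=cv2.cvtColor(snapshot("top"),7).astype(int)
for r in range(224,254,3):print(r,g[r,304:346])
E
```

```text
[ 0.5177 -0.0144  0.0255] [-0.155  -0.0005] 36.94945428838394 3.831564411520958 [-0.537  -0.57   -1.0896] 17.1
224 [71 72 68 70 68 71 70 68 68 71 67 69 68 69 69 68 65 64 65 64 59 59 60 57
 57 57 59 58 59 63 64 69 66 70 67 70 65 66 65 66 64 67]
227 [43 48 54 54 55 59 55 59 61 60 58 64 65 66 70 64 67 66 57 46 39 29 22 30
 29 34 36 52 66 66 70 67 66 70 68 67 70 68 66 69 65 68]
230 [176 180 176 173 154  81  60  57  57  22  33  43  46  42  43  39  38  31
  36  38  33  29  32  26  24  25  30  23  27  24  25  26  34  51  41  40
  42  43  39  44  49  54]
233 [198 199 198 175 101  82  80  60  49  24  33  61  79  86  82  85  83  83
  84  85  83  82  86  80  84  81  84  82  83  64  26  29  53  72  75  75
  75  79  75  72  59  64]
236 [198 177 124  89  83  84  77  70  69  61  40  61  84  86  83  85  84  84
  87  82  86  83  82  85  85  86  84  80  65  31  16  33  57  73  85  84
  81  83  84  82  87  82]
239 [180 132  86  73  53  37  41  38  46  57  65  74  81  85  85  85  87  83
  83  84  83  84  86  83  84  84  84  84  81  78  73  61  69  75  84  85
  85  83  82  84  84  85]
242 [173  93  42  40  37  42  43  43  42  42  36  42  59  72  63  70  75  78
  82  83  80  82  86  84  84  85  84  87  84  82  67  64  74  84  83  85
  84  84  84  86  84  82]
245 [83 40 42 42 43 42 37 43 40 44 39 40 26 34 41 41 41 39 35 38 38 36 35 35
 38 45 47 53 59 57 54 70 79 81 86 86 84 85 85 82 85 85]
248 [26 31 36 39 43 42 41 38 43 47 41 40 39 47 52 52 51 50 47 53 48 47 47 45
 47 44 43 45 40 40 36 41 38 36 38 33 34 40 42 43 45 54]
251 [20 27 20 29 31 36 39 45 42 44 40 30 38 50 59 60 58 59 56 59 59 54 56 59
 54 57 52 55 55 48 51 50 50 48 46 46 47 46 45 46 40 40]
```

apply_moves([
  [-0.01, 0, 0, 0, 0, 0, 0.13],
  [-0.014, 0, 0, 0, 0, 0, 0.13],
  [-0.014, 0, 0, 0, 0, 0, 0.13],
  [-0.0125, 0, 0, 0, 0, 0, 0.13],
  [-0.007, 0, 0, 0, 0, 0, 0.13],
  [-0.002, 0, 0, 0, 0, 0, 0.13],
  [0, 0, 0, 0, 0, 0, 0.13],
  [0, 0, 0, 0, 0, 0, 0.13],
])

```text
t: 18.15
tcp_pos: [0.5767, -0.0208, 0.0257]
tool_rot: [0.053, 0.999, 0.0, -0.001]
force: [0.2, 0.3, -1.4]
finger_gap: 0.434
gripper_force: 3.8
```

```bash
python3 - <<'E'
from h import *
s=sense();print(s["tcp_pos"],f(s["tcp_pos"]),s["finger_gap"]*85,s["gripper_force"],s["force"],s["t"])
E
```

```text
[ 0.5767 -0.0208  0.0257] [-0.0956 -0.0005] 36.875051601027046 3.830709233880043 [ 0.1542  0.3247 -1.3537] 18.15
```

apply_moves([
  [0, 0, 0.003, 0, 0, 0, 0.13],
  [0, 0, 0.003, 0, 0, 0, 0.13],
  [0, 0, 0.003, 0, 0, 0, 0.13],
  [0, 0, 0, 0, 0, 0, 0.13],
])

```text
t: 18.65
tcp_pos: [0.5771, -0.0209, 0.0164]
tool_rot: [0.053, 0.999, 0.0, -0.0]
force: [0.6, -1.1, -0.1]
finger_gap: 0.437
gripper_force: 3.8
```

apply_moves([
  [0, 0, 0.003, 0, 0, 0, 0.13],
  [0, 0, 0.001, 0, 0, 0, 0.13],
  [0, 0, 0, 0, 0, 0, 0.13],
  [0, 0, 0, 0, 0, 0, 0.13],
])

```text
t: 19.15
tcp_pos: [0.5775, -0.0209, 0.0129]
tool_rot: [0.053, 0.999, -0.0, 0.0]
force: [0.3, 0.5, -1.3]
finger_gap: 0.435
gripper_force: 3.8
```

apply_moves([
  [0, 0, 0.001, 0, 0, 0, 0.17],
  [0, 0, 0, 0, 0, 0, 0.2],
  [0, 0, 0, 0, 0, 0, 0.23],
  [0, 0, 0, 0, 0, 0, 0.26],
  [0, 0, 0, 0, 0, 0, 0.29],
  [0, 0, 0, 0, 0, 0, 0.35],
  [0, 0, 0, 0, 0, 0, 0.45],
  [0, 0, 0, 0, 0, 0, 0.45],
], force=25)

```text
t: 20.15
tcp_pos: [0.5774, -0.0209, 0.0118]
tool_rot: [0.053, 0.999, -0.0, 0.0]
force: [-0.5, 0.6, -1.0]
finger_gap: 0.364
gripper_force: 25.5
```

```bash
python3 - <<'E'
from h import *
s=sense();print(s["tcp_pos"],f(s["tcp_pos"]),s["finger_gap"]*85,s["gripper_force"],s["force"],s["t"])
E
```

```text
[ 0.5774 -0.0209  0.0118] [-0.0949 -0.0006] 30.92824262648986 25.46918034553528 [-0.4584  0.5563 -0.9922] 20.15
```

Gap is 30.9 mm at 25 N, so the tongs are closed on the tea light. Now I lift it and draw it out.

apply_moves([
  [0, 0, -0.004, 0, 0, 0, 0.45],
  [0, 0, -0.005, 0, 0, 0, 0.45],
  [0, 0, -0.004, 0, 0, 0, 0.45],
  [0, 0, 0, 0, 0, 0, 0.45],
  [0, 0, 0, 0, 0, 0, 0.45],
])

```text
t: 20.78
tcp_pos: [0.5774, -0.0209, 0.0249]
tool_rot: [0.053, 0.999, 0.0, -0.0]
force: [-0.6, -0.2, -0.8]
finger_gap: 0.362
gripper_force: 25.5
```

apply_moves([
  [0.006, 0, 0, 0, 0, 0, 0.45],
  [0.012, 0, 0, 0, 0, 0, 0.45],
  [0.02, 0, 0, 0, 0, 0, 0.45],
  [0.02, 0, 0, 0, 0, 0, 0.45],
  [0.02, 0, 0, 0, 0, 0, 0.45],
  [0.02, 0, 0, 0, 0, 0, 0.45],
  [0.015, 0, 0, 0, 0, 0, 0.45],
  [0.008, 0, 0, 0, 0, 0, 0.45],
])

```text
t: 21.78
tcp_pos: [0.4552, -0.0076, 0.0249]
tool_rot: [0.053, 0.999, 0.0, -0.001]
force: [-0.2, -0.4, -1.2]
finger_gap: 0.361
gripper_force: 25.5
```

```bash
cat > v.py <<'E'
from h import *
s=sense();print(s["tcp_pos"],f(s["tcp_pos"]),s["finger_gap"]*85,s["gripper_force"],s["force"],s["t"])
for n in("top","side"):
    im=snapshot(n);m=cv2.bitwise_or(mask(im,(0,90,50),(8,255,255)),mask(im,(172,90,50),(179,255,255)))
    for k in cv2.findContours(m,0,1)[0]:
        if cv2.contourArea(k)>8:print(n,cv2.contourArea(k),cv2.boundingRect(k))
    coaster(n)
E
python3 v.py
```

```text
[ 0.4552 -0.0076  0.0249] [-0.2178 -0.0004] 30.649556476276864 25.456740260124207 [-0.1507 -0.398  -1.2291] 21.775
top 987.5 (254, 254, 36, 36)
top 154.5 (315, 249, 15, 16)
top 95.5 (393, 212, 13, 12)
top 89.0 (454, 211, 59, 8)
top 135.0 (268, 163, 14, 14)
top 100.5 (177, 120, 34, 43)
top 41.5 (326, 115, 10, 9)
top 10.0 (337, 106, 7, 4)
top 25.5 (327, 86, 5, 25)
top 151.0 (291, 64, 18, 39)
top ((327.2122802734375, 203.55357360839844), (38.756103515625, 39.072898864746094), 99.4137954711914)
side 1056.0 (271, 289, 144, 124)
side 66.5 (215, 252, 19, 7)
side 71.0 (322, 218, 16, 8)
side 908.0 (187, 217, 43, 28)
side 158.5 (394, 200, 11, 26)
side 66.0 (322, 165, 41, 12)
side ((289.89874267578125, 237.52975463867188), (31.898605346679688, 51.037601470947266), 88.25869750976562)
```

The tea light is out in the jaws (top view about (322,257)) and the coaster hasn't moved. Now I raise it.

apply_moves([
  [0, 0, -0.008, 0, 0, 0, 0.45],
  [0, 0, -0.018, 0, 0, 0, 0.45],
  [0, 0, -0.03, 0, 0, 0, 0.45],
  [0, 0, -0.03, 0, 0, 0, 0.45],
  [0, 0, -0.03, 0, 0, 0, 0.45],
  [0, 0, -0.024, 0, 0, 0, 0.45],
  [0, 0, -0.012, 0, 0, 0, 0.45],
  [0, 0, -0.004, 0, 0, 0, 0.45],
])

```text
t: 22.98
tcp_pos: [0.4574, -0.008, 0.1815]
tool_rot: [0.053, 0.999, -0.0, 0.001]
force: [0.1, -0.3, -1.8]
finger_gap: 0.357
gripper_force: 25.5
```

apply_moves([
  [0, 0, 0, 0, 0, 0, 0.45],
  [0, 0, 0, 0, 0, 0, 0.45],
  [0, 0, 0, 0, 0, 0, 0.45],
  [0, 0, 0, 0, 0, 0, 0.45],
  [0, 0, 0, 0, 0, 0, 0.45],
  [0, 0, 0, 0, 0, 0, 0.45],
])

```text
t: 23.72
tcp_pos: [0.4571, -0.008, 0.1807]
tool_rot: [0.053, 0.999, 0.0, -0.0]
force: [-0.0, 0.2, -1.5]
finger_gap: 0.36
gripper_force: 25.5
```

```bash
python3 v.py | grep -v "side 1056"; python3 - <<'E'
from h import *
x=sense()["tcp_pos"]
p=[*(c0-.122*EX),x[2]+.005];print(proj("top",p),proj("side",p))
E
```

```text
[ 0.4571 -0.008   0.1807] [-0.216  -0.0006] 30.626376523213306 25.459689795970917 [-0.015   0.1997 -1.4743] 23.725
top 988.5 (254, 254, 36, 36)
top 214.0 (319, 245, 18, 18)
top 96.5 (393, 212, 13, 12)
top 86.0 (453, 211, 60, 8)
top 137.0 (268, 163, 14, 14)
top 102.5 (177, 120, 34, 43)
top 35.5 (327, 115, 9, 9)
top 13.0 (337, 106, 7, 5)
top 19.0 (327, 86, 4, 25)
top 156.5 (291, 64, 18, 40)
top ((327.2206115722656, 203.50588989257812), (38.76959991455078, 39.33417892456055), 101.04881286621094)
side 1059.0 (271, 289, 144, 124)
side 75.5 (322, 218, 16, 8)
side 901.5 (187, 217, 43, 28)
side 157.5 (394, 200, 11, 26)
side 46.0 (211, 180, 17, 5)
side 65.0 (322, 165, 41, 12)
side 16.5 (0, 54, 4, 8)
side ((289.9312744140625, 237.57566833496094), (32.0172004699707, 51.008522033691406), 88.19876098632812)
[327.9412 252.9325] [219.009 181.794]
```

The tea light is at (328,254) in the top view, where a point 18.5 cm up projects. It looks round, the coaster is unmoved, and the spare tea light and glue stick are where they were.

```bash
python3 -c "
from station import *
print(sign_off())"
```

```text
the job is handed in; nothing more can be done
None
```

I handed the job in at about 24 s: the coaster is seated level in its recess, and the tongs are holding the tea light about 17 cm above the desk, clear of the warmer's front. The camera shows it round from above, so it looks upright, but I didn't measure its tilt. On the first try the tongs caught the warmer's front lightly (about 4 N) and slipped in the grip, so I set them down, gripped them again and went in higher.

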